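# Fill the gap in the bonding nest with the right spacer

### The arm

A 7-joint arm with a two-finger parallel gripper is mounted at the origin on a cart in front of the work surface, level with it; the furniture and walls round the work are solid. World frame = base frame: x ahead of the robot, y to its left, z up, the work surface at z = 0. Lengths are in m, angles in rad, forces in N, time in s.
With the tool pointing down it reaches from about 0.425 to 0.95 m from the base axis. Payload 4.7 kg.
Tool frame: the origin (TCP) lies at the very end of the fingers, on their centre line; the grasp point (between the pads) lies 19 mm behind it (ctrl.tcp_to_grasp is the distance from the TCP to the grasp point, in m); z points along the fingers, x is the direction in which the jaws open and shut, and the axes are right-handed (so a half turn about z gives the same grasp; the last joint's range is limited). The gripper opens to 85 mm and grips with 20 to 120 N. Pads are 22 mm wide; open, the fingers measure 114 mm over their backs; the gripper's body (76 mm by 85 mm) begins 54 mm behind the grasp point. The pads swing forward as they close: fully open they stand 13 mm farther back than shut.
Start: joints at [1.095, 0.469, -0.049, 1.532, 0.024, 1.141, -0.082], TCP at [0.292, -0.609, 0.231] pointing down, gripper open.
Joint ranges: [-2.59, 2.59], [-0.33, 1.99], [-1.39, 1.29], [0.1, 2.45], [-1.04, 4.18], [0.21, 1.99], [-2.66, 2.66]. Speed limits (rad/s): [2.57, 2.57, 3.14, 3.14, 3.14, 3.14, 3.14].

### API

Orientations are given as a 3x3 rotation matrix whose columns are the frame's x, y, z axes.
In Python, from workcell import ctrl, vision gives the robot as it stands.
- The arm moves only by the tool step_arm, never from a script. Its arguments are lists of equal length, an entry for each row: "claw": the closure, from -1 (fully open) to 1 (shut), so that 0 is half open; "linear": the shift along the tool's x, y, z in cm, a list of three; "yaw": the turn about the tool's z in degrees. In form: {"claw": [claw, ...], "linear": [[dx, dy, dz], ...], "yaw": [yaw, ...]}. A call has 1 to 10 rows; each row is the pose to reach, as a shift and turn from the pose commanded when the call began, along the tool's axes at that moment; what a row does not reach only later rows make up. A row lasts 1/8 s, in which the tool goes at most 62.5 mm and 10.7 degrees, less where a joint would pass 70% of its speed; a pose out of reach is approached as far as the arm can. A call with a gripper value outside its range is refused whole. The fingers move at their own pace and stop on an object; "squeeze" is the grip in N (left out, the last holds). Time passes only in rows, so rows that repeat a pose let the fingers close. It gives the time, the measured TCP pose, the force and the opening at its end, in the units of the state.
- ctrl.get_state(): the state, without advancing time (a new reading comes with each control period).
- vision.get_image(name): name is "scene" or "top" or "wrist"; returns a dict with "frame" (384x512x3 uint8, blue, green, red), "camera_matrix" (3x3 intrinsics, pixels), "xyz" and "attitude" of the camera in the world. Camera axes: x right, y up, looking along -z (the intrinsics and any distortion apply to the point x, -y, -z); pixel columns grow to the right and rows downward; lengths in m; the calibration is good to about 2 mm. The wrist camera is an equidistant fisheye: a pixel r from the principal point sees the ray r / f radians off the axis. A picture is of the moment at which its call begins. There is no depth.
- ctrl.sign_off(): hands the job in, once; it reports no verdict.
The state is a dict: "t": time; "joints": joint angles; "qd": joint speeds; "effort": joint torques, N m; "ee_pos": TCP position; "tool_rot": TCP orientation; "contact_force": force on the tool from outside, world axes, zero at the start; "torque": the same for the moment, N m; "finger_gap": opening from 0.0 (shut) to 1.0 (fully open).
Only numpy, scipy, OpenCV 4.12 (cv2) and the standard library are available. Lean on these libraries where they do the work, as an engineer would, in place of code of your own. Each camera call takes 0.05 s, during which the arm holds its last target.

### The job

The charger housing lies in the bonding nest against the far end stop, and a gap is left between it and the other end stop. Of the three upright steel spacer blocks on the bench, pick the one that fills this gap, and stand it upright in the gap, fully down on the nest's base and about in the middle of the nest's width.

Things in the scene. Friction and masses are not known exactly. Their poses are not given: they have to be found in the camera images.
- gap (a point): Middle of the nest's gap, on top of its base plate (6 mm above the bench). Nest: fixed dark steel plate 154 x 84 mm, an aluminium end stop 24 mm high across each end; a white charger housing (95 x 58 x 26 mm, loose) lies against one stop. x runs from the free stop to the housing: the gap is 39 mm along x, 70 mm wide along y and open at both sides; z is up.
- spacer_a_center (a point): Spacer A: an upright plain grey steel block, 20 mm thick along its x, 45 mm long along its y, 60 mm tall (z up), foot edges bevelled 4 mm, a small dark hole in the middle of its top; about 0.2 kg, stands loose on the bench. The point is at its centre, 30 mm above its foot.
- spacer_b_center (a point): Spacer B: an upright plain grey steel block, 34 mm thick along its x, 45 mm long along its y, 60 mm tall (z up), foot edges bevelled 4 mm, a small dark hole in the middle of its top; about 0.2 kg, stands loose on the bench. The point is at its centre, 30 mm above its foot.
- spacer_c_center (a point): Spacer C: an upright plain grey steel block, 48 mm thick along its x, 45 mm long along its y, 60 mm tall (z up), foot edges bevelled 4 mm, a small dark hole in the middle of its top; about 0.2 kg, stands loose on the bench. The point is at its centre, 30 mm above its foot.
Mind the look-alikes: they are no part of the job. Leave any green look-alike of the part that bears spacer_b_center alone.

How it is judged:
At the end, for the whole second after the job is handed in: The 34 mm spacer (B) stands at rest in the gap: its centre within 10 mm of the gap's middle along the nest, within 15 mm across it, 24 to 36 mm above the base plate; upright and square to the nest within 10 degrees (x of spacer_b_center in the frame of gap between -0.01 and 0.01 m and y of spacer_b_center in the frame of gap between -0.015 and 0.015 m and z of spacer_b_center in the frame of gap between 0.024 and 0.036 m and angle between spacer_b_center's own z axis and vertical below 0.17 rad and angle between the x axis of spacer_b_center and the x axis of gap, either way round below 0.17 rad and linear speed of spacer_b below 0.02 m/s); the robot touches nothing.
It also fails if it takes over 32 s, if anything falls off the work surface, if the arm or the gripper's body presses on something with over 40 N, if the wrist force passes 120 N, or if a joint passes its speed limit or range.

## Working session

There is one attempt and no reset: what is moved stays moved. The work goes in short steps, Python scripts to look and compute and a tool call to move; the robot and the scene stay as the last step left them, time stands still between calls to the robot, and variables do not carry over. Pictures are saved under pics/ and viewed, and the job is handed in when it is done.

Besides the shell and the picture viewer there is one more tool, called after "Call:" as a command line: name --pt "numbers of a row" for each row, then --argument value for the rest. step_arm: Moves the arm, as the interface text tells. Its arguments: {"type":"object","properties":{"claw":{"type":"array","items":{"type":"number"}},"linear":{"type":"array","items":{"type":"array","items":{"type":"number"}}},"yaw":{"type":"array","items":{"type":"number"}},"squeeze":{"type":"number"}},"required":["claw","linear","yaw"]}

```bash
mkdir -p pics
python3 - <<'E'
from workcell import ctrl, vision
import cv2
for n in ["scene","top"]:
    d=vision.get_image(n); cv2.imwrite(f"pics/{n}0.png",d["frame"]); print(n,d["camera_matrix"],d["xyz"],d["attitude"],[k for k in d])
s=ctrl.get_state(); print(s["t"],s["ee_pos"],s["tool_rot"],s["finger_gap"])
E
```

```text
scene [[405.71489784   0.         249.4257858 ]
 [  0.         405.71489784 194.36765688]
 [  0.           0.           1.        ]] [0.07879271 0.38464405 0.50172241] [[-0.82194681  0.27920189 -0.49643705]
 [-0.56955837 -0.4068797   0.71417937]
 [-0.00258992  0.86976734  0.49345524]] ['frame', 'camera_matrix', 'xyz', 'attitude']
top [[494.56244624   0.         250.12144972]
 [  0.         494.56244624 188.59621811]
 [  0.           0.           1.        ]] [ 0.37992847 -0.23803253  1.00842079] [[-0.01274573  0.9921699  -0.12424342]
 [-0.99989742 -0.01345873 -0.00490101]
 [-0.00653479  0.12416821  0.99223966]] ['frame', 'camera_matrix', 'xyz', 'attitude']
0.1 [ 0.29145326 -0.60826442  0.23037254] [[ 4.32102762e-01 -9.01824035e-01 -7.83069142e-04]
 [-9.01822683e-01 -4.32103470e-01  1.56164104e-03]
 [-1.74669232e-03  3.14001070e-05 -9.99998474e-01]] 1.003506317451396
```

View pics/scene0.png

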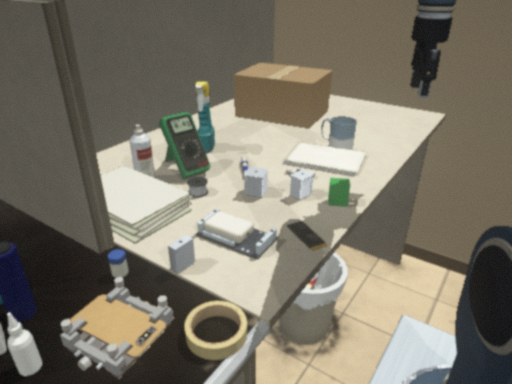

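View pics/top0.png

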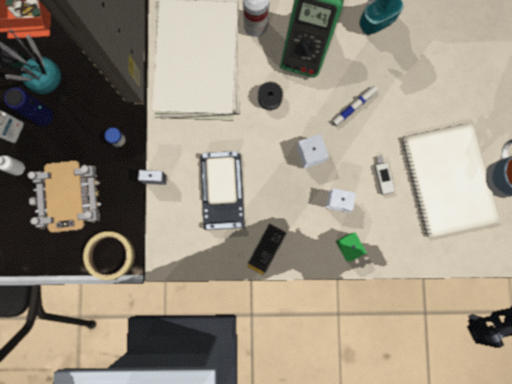

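The top view shows the nest at about (222,190), with its gap near (223,213). There are grey spacers at (151,177), (314,150) and (341,200), and the green look-alike is at (351,247). I'll zoom in to measure them.

Run:
```python
import cv2
im=cv2.imread("pics/top0.png")
cv2.imwrite("pics/c1.png",cv2.resize(im[130:270,285:385],None,fx=5.5/1.3,fy=5.5/1.3,interpolation=cv2.INTER_CUBIC))
cv2.imwrite("pics/c2.png",cv2.resize(im[140:240,130:260],None,fx=6,fy=6,interpolation=cv2.INTER_CUBIC))
```

```text
(no output)
```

View pics/c1.png

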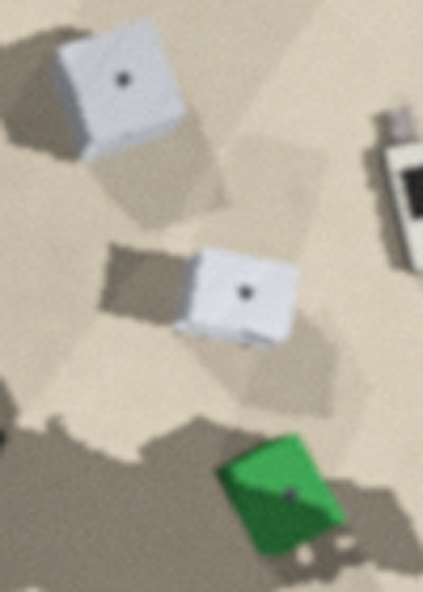

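View pics/c2.png

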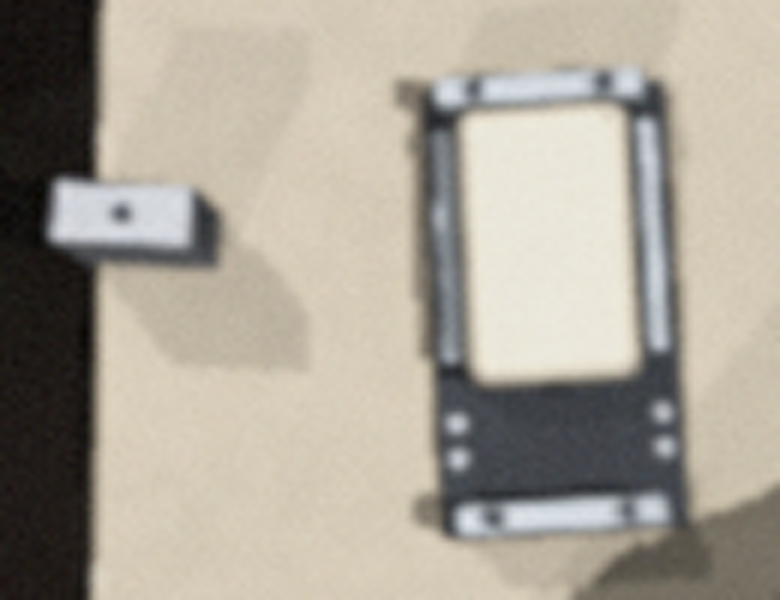

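```bash
cat > h.py <<'E'
import numpy as np
CAM={}
def add(n,K,p,R): CAM[n]=(np.array(K),np.array(p),np.array(R))
add("top",[[494.56244624,0,250.12144972],[0,494.56244624,188.59621811],[0,0,1]],[0.37992847,-0.23803253,1.00842079],[[-0.01274573,0.9921699,-0.12424342],[-0.99989742,-0.01345873,-0.00490101],[-0.00653479,0.12416821,0.99223966]])
add("scene",[[405.71489784,0,249.4257858],[0,405.71489784,194.36765688],[0,0,1]],[0.07879271,0.38464405,0.50172241],[[-0.82194681,0.27920189,-0.49643705],[-0.56955837,-0.4068797,0.71417937],[-0.00258992,0.86976734,0.49345524]])
def bp(n,uv,z):
    K,p,R=CAM[n]; d=R@np.array([(uv[0]-K[0,2])/K[0,0],-(uv[1]-K[1,2])/K[1,1],-1]); return p+d*(z-p[2])/d[2]
def pj(n,P):
    K,p,R=CAM[n]; c=R.T@(np.array(P)-p); return np.array([K[0,2]+K[0,0]*c[0]/-c[2],K[1,2]+K[1,1]*c[1]/c[2]])
E
python3 - <<'E'
from h import *
np.set_printoptions(precision=4,suppress=True)
c1=lambda u,v:(285+u/4.2308-.38,130+v/4.2308-.38); c2=lambda u,v:(130+u/6-.42,140+v/6-.42)
def quad(nm,f,pts,z):
    P=[bp("top",f(*p),z) for p in pts]; print(nm,np.array(P)[:,:2].tolist() and np.mean(P,0)[:2])
    for i in range(len(P)):
        e=P[(i+1)%len(P)]-P[i]; print("   len %.1f ang %.1f"%(1e3*np.hypot(*e[:2]),np.degrees(np.arctan2(e[1],e[0]))))
quad("B?",c1,[(207,250),(298,265),(280,345),(190,325)],.06)
print("hole",bp("top",c1(246,292),.06))
quad("C?",c1,[(58,50),(152,20),(185,105),(83,158)],.06); print(bp("top",c1(123,79),.06))
quad("A",c2,[(55,180),(193,186),(193,248),(50,242)],.06)
quad("plate z0/6",c2,[(428,88),(660,82),(688,522),(450,535)],.006)
quad("housing",c2,[(458,112),(630,103),(640,372),(470,385)],.032)
quad("gap",c2,[(470,385),(640,372),(640,372),(470,385)],.032)
for z in(.024,.03): print("stop inner",bp("top",c2(455,503),z),bp("top",c2(668,492),z))
print("stop far inner",bp("top",c2(435,110),.03),bp("top",c2(645,98),.03))
for p in [(457,423),(662,411),(457,458),(665,446)]: print("stud",bp("top",c2(*p),.006))
E
```

```text
B? [ 0.4749 -0.4104]
   len 41.9 ang -100.2
   len 37.7 ang 165.3
   len 41.6 ang 76.6
   len 35.3 ang -14.5
hole [ 0.4768 -0.4115  0.06  ]
C? [ 0.5743 -0.3567]
   len 45.9 ang -72.8
   len 42.5 ang -160.8
   len 53.3 ang 116.8
   len 51.7 ang 11.4
[ 0.5762 -0.3584  0.06  ]
A [ 0.5275 -0.0393]
   len 44.9 ang -93.3
   len 20.3 ang -179.5
   len 46.4 ang 86.8
   len 20.3 ang -3.7
plate z0/6 [ 0.5026 -0.1762]
   len 79.8 ang -89.3
   len 151.2 ang -177.0
   len 80.4 ang 92.4
   len 153.5 ang 2.7
housing [ 0.5204 -0.1757]
   len 57.6 ang -87.8
   len 90.4 ang -178.4
   len 56.4 ang 93.6
   len 91.8 ang 2.4
gap [ 0.4748 -0.1772]
   len 56.4 ang -86.4
   len 0.0 ang 0.0
   len 56.4 ang 93.6
   len 0.0 ang 0.0
stop inner [ 0.4346 -0.1433  0.024 ] [ 0.4373 -0.214   0.024 ]
stop inner [ 0.4343 -0.1439  0.03  ] [ 0.437  -0.2142  0.03  ]
stop far inner [ 0.5659 -0.1374  0.03  ] [ 0.569  -0.2078  0.03  ]
stud [ 0.4627 -0.1423  0.006 ]
stud [ 0.4658 -0.2118  0.006 ]
stud [ 0.4508 -0.1423  0.006 ]
stud [ 0.4539 -0.2127  0.006 ]
```

Run:
```python
import cv2
im=cv2.imread("pics/scene0.png")
cv2.imwrite("pics/c3.png",cv2.resize(im[150:270,160:360],None,fx=4,fy=4,interpolation=cv2.INTER_CUBIC))
```

```text
(no output)
```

View pics/c3.png

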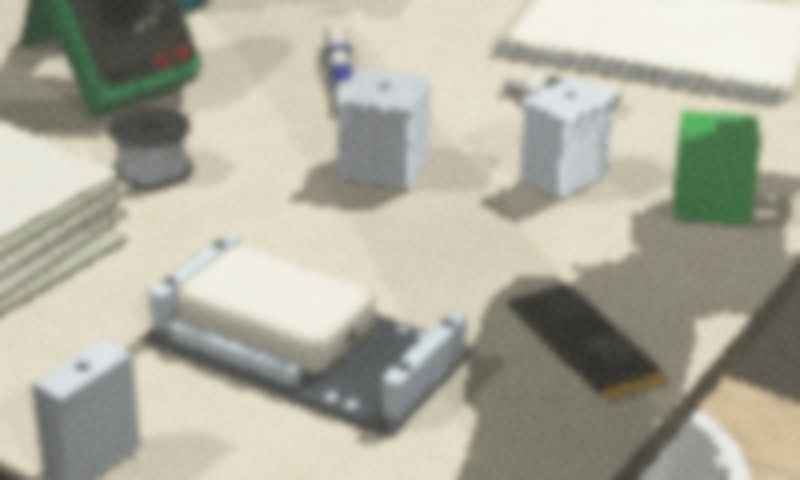

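Measured so far:

| Item | Position (x, y) | Angle |
|---|---|---|
| Spacer B | about (0.477, -0.411) | thickness axis about -14° |
| Gap middle | about (0.455, -0.177) | nest x about +2.5° |

The gap width checks out at 39.2 mm. I'll go above B with the jaws along its 45 mm side.

Call:
step_arm --claw '[-1, -1, -1, -1, -1, -1, -1, -1, -1, -1]' --pt "-0.8 -2.0 0.5" --pt "-2.2 -5.5 1.5" --pt "-3.6 -9.5 2.7" --pt "-5.0 -13.5 4" --pt "-6.6 -17.5 5.3" --pt "-8.2 -21.5 6.6" --pt "-9.2 -24 7.5" --pt "-9.7 -25.2 8" --pt "-9.7 -25.2 8" --pt "-9.7 -25.2 8" --yaw '[3, 9, 15, 21, 27, 33, 37, 38, 38, 38]'

```text
t: 1.35
ee_pos: [0.4759, -0.4141, 0.1517]
tool_rot: [[-0.217, -0.976, -0.0], [-0.976, 0.217, -0.001], [0.001, -0.0, -1.0]]
contact_force: [0.1, -0.2, 0.1]
finger_gap: 1.002
```

Run:
```python
from workcell import ctrl, vision
import cv2, numpy as np
np.set_printoptions(precision=4,suppress=True)
for n in ["wrist","top"]:
    d=vision.get_image(n); cv2.imwrite(f"pics/{n}1.png",d["frame"]); 
    if n=="wrist": print(d["camera_matrix"],d["xyz"],d["attitude"])
    if n=="wrist": np.savez("w1.npz",K=d["camera_matrix"],p=d["xyz"],R=d["attitude"])
s=ctrl.get_state(); print(s["t"],s["ee_pos"],s["tool_rot"],s["finger_gap"])
```

```text
[[297.3186   0.     259.8378]
 [  0.     297.3186 192.0052]
 [  0.       0.       1.    ]] [ 0.5409 -0.4288  0.2931] [[-0.2174  0.9412  0.2586]
 [-0.9761 -0.2099 -0.0564]
 [ 0.0013 -0.2647  0.9643]]
1.45 [ 0.4759 -0.4141  0.1518] [[-0.2171 -0.9761  0.0002]
 [-0.9761  0.2171 -0.0011]
 [ 0.0011 -0.0004 -1.    ]] 1.000229600243759
```

View pics/wrist1.png

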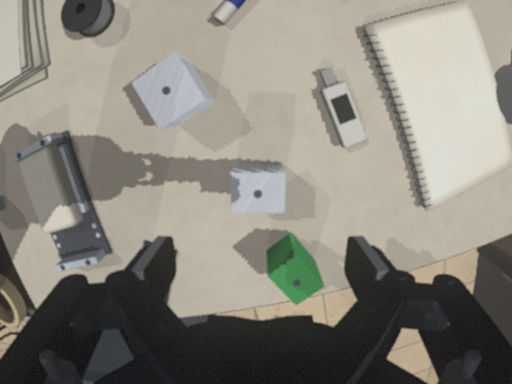

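The wrist view shows B at (258,188), hole at (258,194), lying almost square to the jaws. I'll refine the estimate.

```bash
cat >> h.py <<'E'
def wr(W,uv,z):
    K,p,R=W["K"],W["p"],W["R"]; a=(np.array(uv)-K[:2,2])/K[0,0]; r=np.hypot(*a); s=np.sin(r)/max(r,1e-9)
    d=R@np.array([a[0]*s,-a[1]*s,-np.cos(r)]); return p+d*(z-p[2])/d[2]
E
python3 - <<'E'
import cv2
im=cv2.imread("pics/wrist1.png")
cv2.imwrite("pics/w1c.png",cv2.resize(im[150:225,220:300],None,fx=8,fy=8,interpolation=cv2.INTER_CUBIC))
im=cv2.imread("pics/wrist1.png")
cv2.imwrite("pics/w1d.png",cv2.resize(im[120:280,0:120],None,fx=3.7,fy=3.7,interpolation=cv2.INTER_CUBIC))
E
```

```text
(no output)
```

View pics/w1c.png

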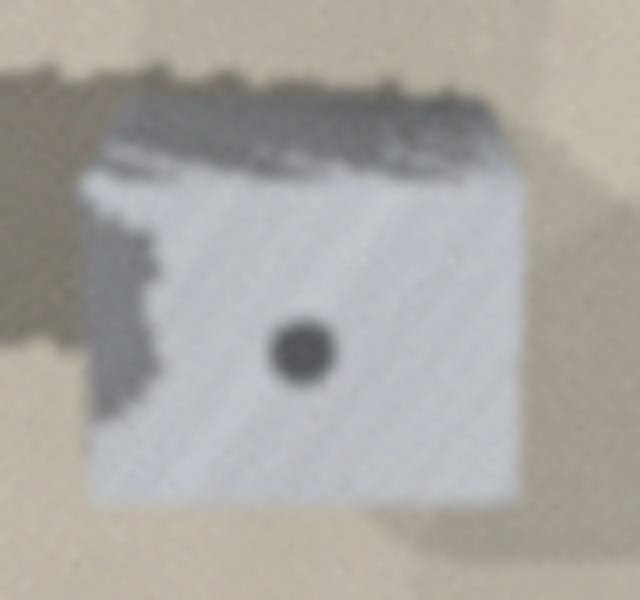

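View pics/w1d.png

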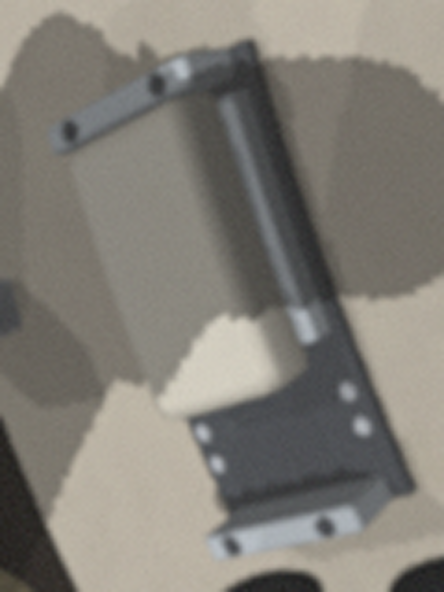

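Run:
```python
from h import *
np.set_printoptions(precision=4,suppress=True)
W=np.load("w1.npz")
f=lambda u,v:(220+u/8-.44,150+v/8-.44)
P=[wr(W,f(*p),.06) for p in [(83,175),(522,175),(520,500),(93,500)]]
print("ctr",np.mean(P,0),"hole",wr(W,f(302,352),.06))
for i in range(4):
    e=P[(i+1)%4]-P[i]; print("len %.1f ang %.1f"%(1e3*np.hypot(*e[:2]),np.degrees(np.arctan2(e[1],e[0]))))
g=lambda u,v:(u/3.7-.36,120+v/3.7-.36)
S=[wr(W,g(*p),.006) for p in [(204,433),(347,391),(218,464),(362,426)]]
for s in S: print(s)
print(np.mean(S,0))
```

```text
ctr [ 0.4787 -0.4134  0.06  ] hole [ 0.4776 -0.4129  0.06  ]
len 44.0 ang -102.6
len 34.4 ang 168.4
len 44.4 ang 77.4
len 34.4 ang -12.3
[ 0.4632 -0.1448  0.006 ]
[ 0.4668 -0.2139  0.006 ]
[ 0.4513 -0.1455  0.006 ]
[ 0.4546 -0.2146  0.006 ]
[ 0.459  -0.1797  0.006 ]
```

Spacer B measures 34.4 x 44 mm, which matches. The wrist and top cameras agree to about 2 mm on absolute position and 1 mm on B-to-gap offset. Next I descend.

Call:
step_arm --claw '[-1, -1, -1, -1, -1, -1, -1, -1, -1, -1]' --pt "-0.2 -0.2 0.5" --pt "-0.2 -0.2 2" --pt "-0.2 -0.2 4" --pt "-0.2 -0.2 6" --pt "-0.2 -0.2 8" --pt "-0.2 -0.2 10" --pt "-0.2 -0.2 11.5" --pt "-0.2 -0.2 12.4" --pt "-0.2 -0.2 12.7" --pt "-0.2 -0.2 12.7" --yaw '[0, 0, 0, 0, 0, 0, 0, 0, 0, 0]'

```text
t: 2.7
ee_pos: [0.4797, -0.4111, 0.0246]
tool_rot: [[-0.215, -0.977, 0.001], [-0.977, 0.215, -0.0], [0.0, -0.001, -1.0]]
contact_force: [-0.2, 0.5, -0.1]
finger_gap: 1.0
```

Run:
```python
from workcell import ctrl, vision
import cv2
d=vision.get_image("wrist"); cv2.imwrite("pics/wrist2.png",d["frame"]); print(ctrl.get_state()["contact_force"],ctrl.get_state()["ee_pos"])
```

```text
[-0.16556641 -0.59141928  0.24679321] [ 0.47979939 -0.41115375  0.02485696]
```

View pics/wrist2.png

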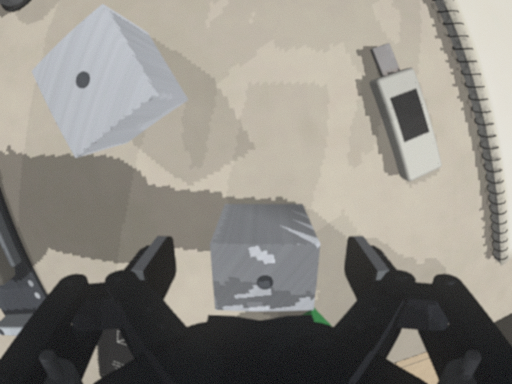

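The block (265,280) sits between the fingers (tips at columns 173 and 347). Closing.

Call:
step_arm --claw '[0, 0.3, 0.5, 0.5, 0.5, 0.5, 0.5, 0.5]' --pt "0 0 0" --pt "0 0 0" --pt "0 0 0" --pt "0 0 0" --pt "0 0 0" --pt "0 0 0" --pt "0 0 0" --pt "0 0 0" --yaw '[0, 0, 0, 0, 0, 0, 0, 0]' --squeeze 60

```text
t: 3.75
ee_pos: [0.4799, -0.4113, 0.025]
tool_rot: [[-0.215, -0.977, 0.001], [-0.977, 0.215, -0.001], [0.001, -0.001, -1.0]]
contact_force: [0.6, -0.4, 5.9]
finger_gap: 0.517
```

The grip opening is 44 mm, as expected. Lift, carry and turn.

Call:
step_arm --claw '[0.5, 0.5, 0.5, 0.5, 0.5, 0.5, 0.5, 0.5, 0.5, 0.5]' --pt "0 0 -0.5" --pt "0 0 -2" --pt "0 0 -4.5" --pt "-0.5 0.2 -7" --pt "-2 0.6 -8.5" --pt "-4.5 1.4 -9" --pt "-8 2.5 -9" --pt "-12 3.8 -9" --pt "-16 5.1 -9" --pt "-19 6.1 -9" --yaw '[0, 0, 0, 0, 0, -3, -6, -9, -12, -14]'

```text
t: 5.0
ee_pos: [0.4598, -0.209, 0.1144]
tool_rot: [[0.032, -1.0, -0.001], [-1.0, -0.032, 0.001], [-0.001, 0.001, -1.0]]
contact_force: [0.3, -0.1, -1.6]
finger_gap: 0.518
```

Run:
```python
from workcell import ctrl
s=ctrl.get_state();print(s["t"],s["ee_pos"],s["tool_rot"],s["joints"])
```

```text
5.0 [ 0.45978666 -0.20902321  0.11436093] [[ 3.15888985e-02 -9.99500504e-01 -9.40684900e-04]
 [-9.99500435e-01 -3.15898201e-02  9.81614197e-04]
 [-1.01083995e-03  9.09206856e-04 -9.99999076e-01]] [ 0.40817058  0.34079558 -0.07855876  2.04494247  0.03724833  0.75838388
 -1.23216656]
```

Call:
step_arm --claw '[0.5, 0.5, 0.5, 0.5, 0.5]' --pt "-2 0.1 0.5" --pt "-3 0.1 1.5" --pt "-3.1 0.1 2" --pt "-3.1 0.1 2" --pt "-3.1 0.1 2" --yaw '[-0.7, -0.7, -0.7, -0.7, -0.7]'

```text
t: 5.62
ee_pos: [0.4589, -0.1823, 0.0943]
tool_rot: [[0.038, -0.999, 0.0], [-0.999, -0.038, -0.0], [0.0, -0.0, -1.0]]
contact_force: [0.6, -0.1, -0.9]
finger_gap: 0.52
```

Run:
```python
from workcell import ctrl, vision
import cv2, numpy as np
for n in ["wrist","top","scene"]:
    d=vision.get_image(n); cv2.imwrite(f"pics/{n}3.png",d["frame"])
    if n=="wrist": np.savez("w3.npz",K=d["camera_matrix"],p=d["xyz"],R=d["attitude"]); cv2.imwrite("pics/w3c.png",cv2.resize(d["frame"][130:380,130:400],None,fx=2.35,fy=2.35,interpolation=cv2.INTER_CUBIC))
    if n=="top": cv2.imwrite("pics/t3c.png",cv2.resize(d["frame"][130:250,160:280],None,fx=5,fy=5,interpolation=cv2.INTER_CUBIC))
    if n=="scene": cv2.imwrite("pics/s3c.png",cv2.resize(d["frame"][150:270,160:320],None,fx=5,fy=5,interpolation=cv2.INTER_CUBIC))
s=ctrl.get_state();print(s["t"],s["ee_pos"],s["tool_rot"])
```

```text
5.775 [ 0.45893912 -0.18185131  0.09446711] [[ 3.90427087e-02 -9.99237429e-01  4.76151940e-04]
 [-9.99237488e-01 -3.90428606e-02 -3.13991296e-04]
 [ 3.32342189e-04 -4.63529797e-04 -9.99999837e-01]]
```

View pics/w3c.png

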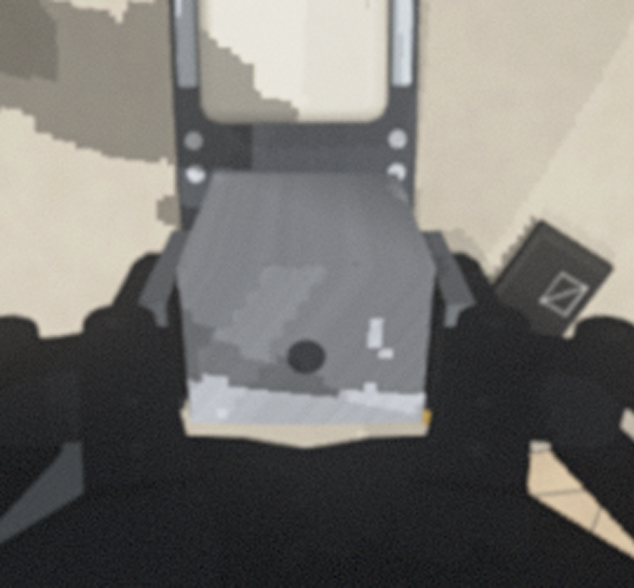

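View pics/t3c.png

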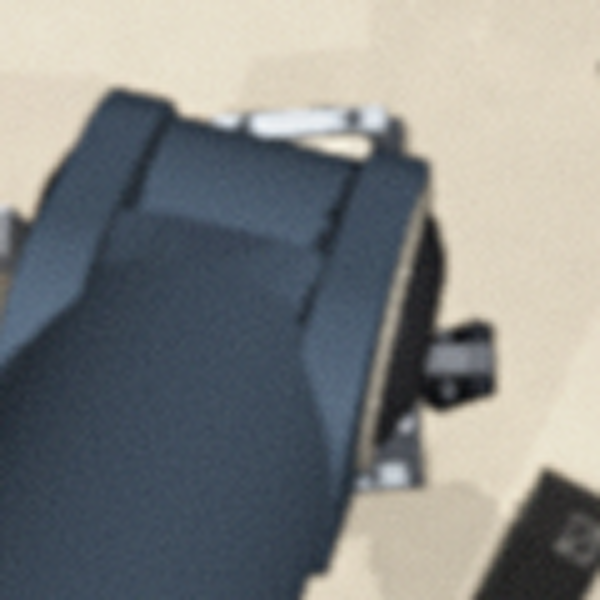

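View pics/s3c.png

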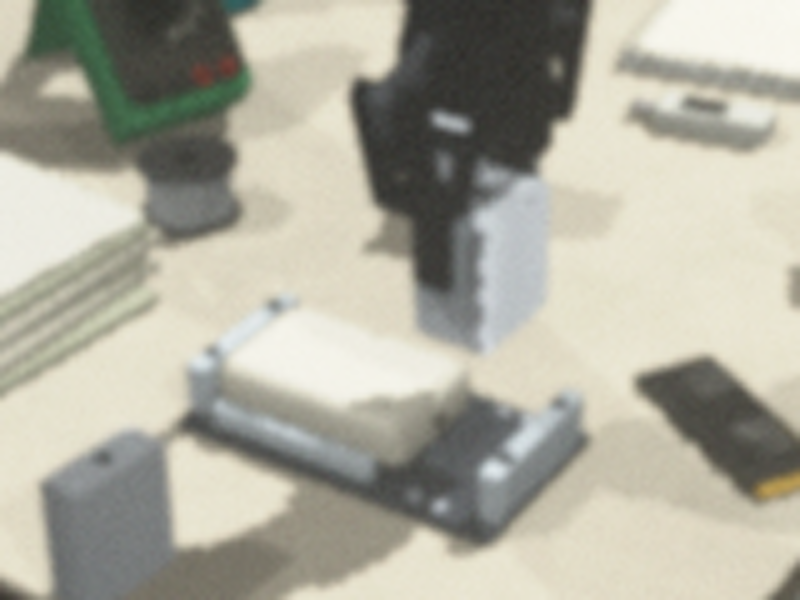

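Run:
```python
from h import *
np.set_printoptions(precision=4,suppress=True)
W=np.load("w3.npz")
f=lambda u,v:(130+u/2.35-.29,130+v/2.35-.29)
print("hole",wr(W,f(306,356),.1295))
L,R=wr(W,f(180,268),.1295),wr(W,f(433,268),.1295); print(L,R,np.hypot(*(L-R)[:2]),np.degrees(np.arctan2(*(R-L)[[1,0]])))
c=[wr(W,f(*p),.1295) for p in [(180,268),(433,268),(426,421),(189,423)]];print("ctr",np.mean(c,0))
b=[wr(W,f(*p),.0735) for p in [(213,172),(391,172)]]; print("foot front bevel top",b)
S=[wr(W,f(*p),.006) for p in [(194,141),(398,139),(195,174),(397,170)]]
for s in S: print(s)
print("studs",np.mean(S,0)); a=(S[1]+S[3]-S[0]-S[2]);print(np.degrees(np.arctan2(a[1],a[0])))
h=[wr(W,f(*p),z) for p in [(215,122),(380,122)] for z in (.026,.032)];print("housing end",h)
h=[wr(W,f(*p),.006) for p in [(178,180),(414,180),(172,20),(420,20)]];print("plate sides",h)
```

```text
hole [ 0.4578 -0.1826  0.1295]
[ 0.4742 -0.1606  0.1295] [ 0.4758 -0.2034  0.1295] 0.042814124283669645 -87.86566695628913
ctr [ 0.4586 -0.1828  0.1295]
foot front bevel top [array([ 0.4737, -0.1593,  0.0735]), array([ 0.4753, -0.2028,  0.0735])]
[ 0.463  -0.1441  0.006 ]
[ 0.4663 -0.2139  0.006 ]
[ 0.4511 -0.1443  0.006 ]
[ 0.4552 -0.2143  0.006 ]
studs [ 0.4589 -0.1791  0.006 ]
-86.9595963129144
housing end [array([ 0.4748, -0.1538,  0.026 ]), array([ 0.4762, -0.1546,  0.032 ]), array([ 0.4767, -0.2049,  0.026 ]), array([ 0.4781, -0.2042,  0.032 ])]
plate sides [array([ 0.4486, -0.1383,  0.006 ]), array([ 0.4518, -0.2206,  0.006 ]), array([ 0.5043, -0.1364,  0.006 ]), array([ 0.5073, -0.2186,  0.006 ])]
```

Wrist view: hole at crop pixel (306,356). The block centre is about (0.458,-0.183) and the gap, in the same camera, about (0.456,-0.179). I'll correct by (-2.3, +3.7) mm and go down to just above the housing.

Call:
step_arm --claw '[0.5, 0.5, 0.5, 0.5, 0.5, 0.5]' --pt "-0.3 0.2 0.3" --pt "-0.3 0.2 1.3" --pt "-0.3 0.2 2.3" --pt "-0.3 0.2 2.8" --pt "-0.3 0.2 2.8" --pt "-0.3 0.2 2.8" --yaw '[-0.4, -0.4, -0.4, -0.4, -0.4, -0.4]'

```text
t: 6.52
ee_pos: [0.4569, -0.1784, 0.0664]
tool_rot: [[0.047, -0.999, 0.0], [-0.999, -0.047, -0.0], [0.0, -0.0, -1.0]]
contact_force: [0.2, -1.1, -1.7]
finger_gap: 0.519
```

Run:
```python
from workcell import ctrl, vision
import cv2, numpy as np
for n in ["wrist","scene"]:
    d=vision.get_image(n); cv2.imwrite(f"pics/{n}4.png",d["frame"])
    if n=="wrist": np.savez("w4.npz",K=d["camera_matrix"],p=d["xyz"],R=d["attitude"]); cv2.imwrite("pics/w4c.png",cv2.resize(d["frame"][130:380,130:400],None,fx=2.35,fy=2.35,interpolation=cv2.INTER_CUBIC))
    if n=="scene": cv2.imwrite("pics/s4c.png",cv2.resize(d["frame"][180:270,180:300],None,fx=6,fy=6,interpolation=cv2.INTER_CUBIC))
s=ctrl.get_state();print(s["t"],s["ee_pos"],s["tool_rot"],s["contact_force"])
```

```text
6.625 [ 0.45695677 -0.17839283  0.06659625] [[ 4.71306256e-02 -9.98888471e-01  7.25344382e-04]
 [-9.98888684e-01 -4.71308420e-02 -2.84271205e-04]
 [ 3.18141321e-04 -7.11140415e-04 -9.99999697e-01]] [-0.13841753  0.86403776 -2.05542589]
```

View pics/w4c.png

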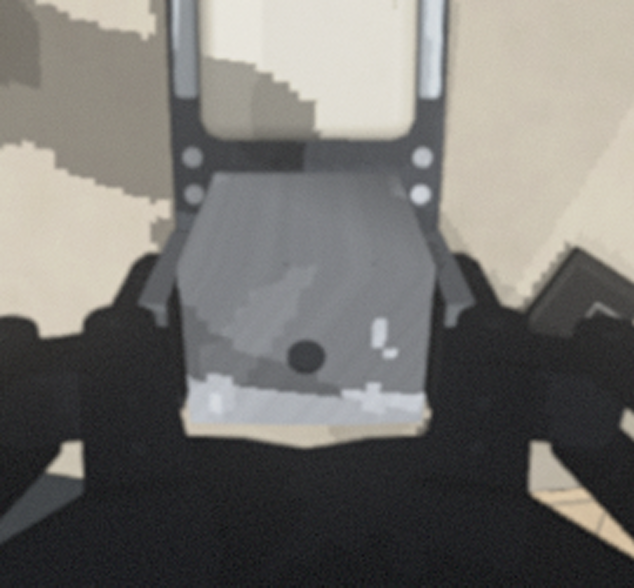

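View pics/s4c.png

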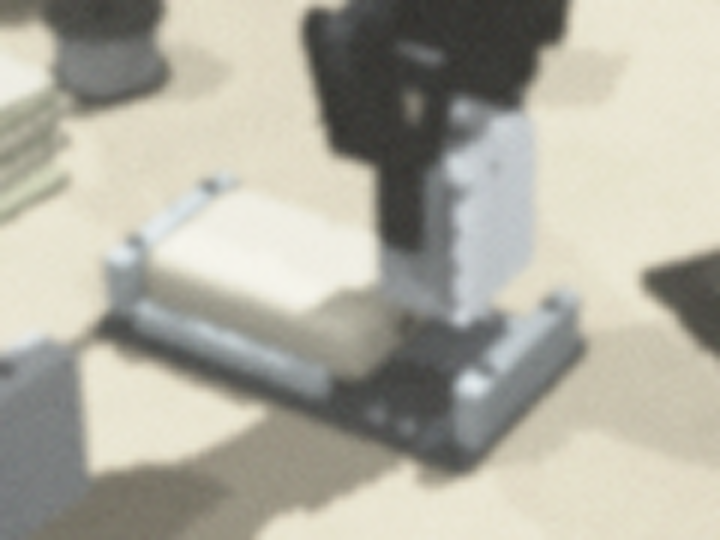

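Run:
```python
from h import *
np.set_printoptions(precision=4,suppress=True)
W=np.load("w4.npz")
f=lambda u,v:(130+u/2.35-.29,130+v/2.35-.29); zt=.1016
c=[wr(W,f(*p),zt) for p in [(180,268),(433,268),(426,421),(189,423)]];print("hole",wr(W,f(306,356),zt),"ctr",np.mean(c,0))
L,R=c[:2]; print(np.degrees(np.arctan2(*(R-L)[[1,0]])))
b=[wr(W,f(*p),zt-.056) for p in [(213,172),(391,172)]]; print("front bevel top",b)
S=[wr(W,f(*p),.006) for p in [(192,157),(422,157),(194,194),(420,194)]]
print("studs",np.mean(S,0)); a=(S[1]+S[3]-S[0]-S[2]);print(np.degrees(np.arctan2(a[1],a[0])))
print("housing end",[wr(W,f(*p),.03) for p in [(215,139),(400,139)]])
```

```text
hole [ 0.4557 -0.1787  0.1016] ctr [ 0.4565 -0.1788  0.1016]
-87.35697578738119
front bevel top [array([ 0.4714, -0.1552,  0.0456]), array([ 0.4734, -0.1987,  0.0456])]
studs [ 0.4588 -0.1789  0.006 ]
-87.35073070029661
housing end [array([ 0.4756, -0.1537,  0.03  ]), array([ 0.4779, -0.2026,  0.03  ])]
```

The block is now centred on the gap within about 1 mm, and both angles read -87.35°. I'll go down slowly and check the force near the bottom.

Call:
step_arm --claw '[0.5, 0.5, 0.5, 0.5, 0.5, 0.5, 0.5, 0.5]' --pt "0 -0.05 0.4" --pt "0 -0.05 0.8" --pt "0 -0.05 1.2" --pt "0 -0.05 1.6" --pt "0 -0.05 2.0" --pt "0 -0.05 2.0" --pt "0 -0.05 2.0" --pt "0 -0.05 2.0" --yaw '[0, 0, 0, 0, 0, 0, 0, 0]'

```text
t: 7.62
ee_pos: [0.4573, -0.1784, 0.0465]
tool_rot: [[0.047, -0.999, 0.0], [-0.999, -0.047, -0.0], [0.0, -0.0, -1.0]]
contact_force: [0.3, -0.0, -0.9]
finger_gap: 0.519
```

No contact yet, with the foot about 10 mm below the housing's top edge.

Call:
step_arm --claw '[0.5, 0.5, 0.5, 0.5, 0.5, 0.5, 0.5]' --pt "0 0 0.3" --pt "0 0 0.6" --pt "0 0 0.9" --pt "0 0 1.2" --pt "0 0 1.4" --pt "0 0 1.4" --pt "0 0 1.4" --yaw '[0, 0, 0, 0, 0, 0, 0]'

```text
t: 8.5
ee_pos: [0.4573, -0.1783, 0.0324]
tool_rot: [[0.047, -0.999, 0.0], [-0.999, -0.047, -0.0], [0.0, -0.0, -1.0]]
contact_force: [-0.0, -0.7, -1.9]
finger_gap: 0.52
```

Call:
step_arm --claw '[0.5, 0.5, 0.5, 0.5]' --pt "0 0 0.1" --pt "0 0 0.15" --pt "0 0 0.2" --pt "0 0 0.2" --yaw '[0, 0, 0, 0]'

```text
t: 9.0
ee_pos: [0.4573, -0.1783, 0.0309]
tool_rot: [[0.047, -0.999, 0.0], [-0.999, -0.047, -0.0], [0.0, -0.0, -1.0]]
contact_force: [-2.1, 0.5, 5.4]
finger_gap: 0.517
```

The base takes up force at the expected height (TCP 0.031). I'll release and look before retreating.

Call:
step_arm --claw '[-0.2, -0.5, -0.7, -0.7, -0.7, -0.7]' --pt "0 0 0" --pt "0 0 0" --pt "0 0 0" --pt "0 0 0" --pt "0 0 0" --pt "0 0 0" --yaw '[0, 0, 0, 0, 0, 0]'

```text
t: 9.75
ee_pos: [0.4572, -0.1783, 0.0303]
tool_rot: [[0.047, -0.999, 0.0], [-0.999, -0.047, -0.0], [0.0, -0.0, -1.0]]
contact_force: [0.5, 0.3, 0.9]
finger_gap: 0.854
```

Call:
step_arm --claw '[-0.7, -0.7, -0.7, -0.7, -0.7, -0.7, -0.7, -0.7, -0.7, -0.7]' --pt "0 0 -0.5" --pt "0 0 -1.5" --pt "0 0 -3" --pt "0 0 -5" --pt "0 0 -8" --pt "0 0 -11" --pt "0 0 -14" --pt "4 0 -16" --pt "9 0 -17" --pt "15 0 -17" --yaw '[0, 0, 0, 0, 0, 0, 0, 0, 0, 0]'

```text
t: 11.0
ee_pos: [0.4653, -0.329, 0.2031]
tool_rot: [[0.05, -0.999, 0.004], [-0.999, -0.05, -0.002], [0.002, -0.004, -1.0]]
contact_force: [0.9, 0.3, 0.4]
finger_gap: 0.848
```

Call:
step_arm --claw '[-0.7, -0.7, -0.7, -0.7]' --pt "5 0 0" --pt "9 0 0" --pt "10 0 0" --pt "10 0 0" --yaw '[0, 0, 0, 0]'

```text
t: 11.5
ee_pos: [0.4688, -0.4278, 0.2008]
tool_rot: [[0.047, -0.999, 0.0], [-0.999, -0.047, 0.0], [-0.0, -0.0, -1.0]]
contact_force: [0.5, 0.5, -1.0]
finger_gap: 0.854
```

Run:
```python
from workcell import ctrl, vision
import cv2, numpy as np
for n in ["top","scene"]:
    d=vision.get_image(n); cv2.imwrite(f"pics/{n}5.png",d["frame"])
    if n=="top": cv2.imwrite("pics/t5c.png",cv2.resize(d["frame"][140:240,170:270],None,fx=6,fy=6,interpolation=cv2.INTER_CUBIC))
    if n=="scene": cv2.imwrite("pics/s5c.png",cv2.resize(d["frame"][180:270,180:300],None,fx=6,fy=6,interpolation=cv2.INTER_CUBIC))
s=ctrl.get_state();print(s["t"],s["ee_pos"],s["contact_force"])
```

```text
11.6 [ 0.46945494 -0.42619168  0.20071526] [ 0.50702527  0.2913872  -0.3576572 ]
```

View pics/t5c.png

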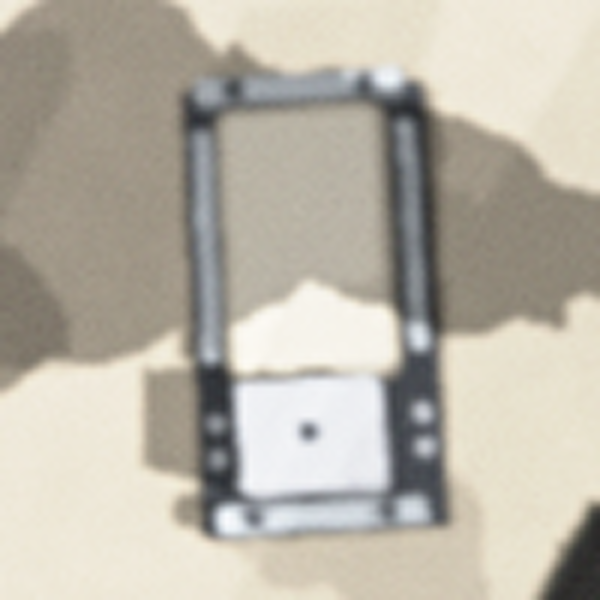

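View pics/s5c.png

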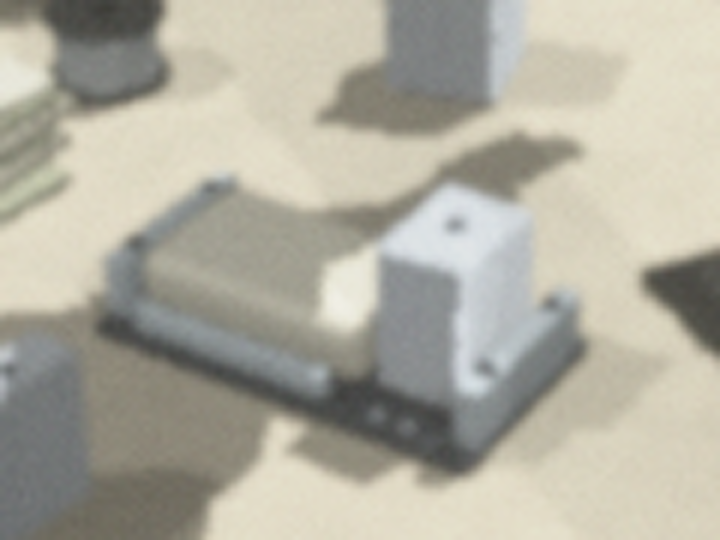

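Run:
```python
from h import *
np.set_printoptions(precision=4,suppress=True)
f=lambda u,v:(170+u/6-.42,140+v/6-.42)
print("hole",bp("top",f(308,432),.066))
c=[bp("top",f(*p),.066) for p in [(235,380),(383,374),(388,490),(240,498)]];print(np.mean(c,0),np.degrees(np.arctan2(*(c[1]-c[0])[[1,0]])))
S=[bp("top",f(*p),.006) for p in [(217,423),(422,411),(217,459),(425,446)]];print(np.mean(S,0))
k=lambda u,v:(180+u/6-.42,180+v/6-.42)
print("scene hole z.066",bp("scene",k(456,223),.066))
from workcell import ctrl
ctrl.sign_off()
```

```text
hole [ 0.4545 -0.177   0.066 ]
[ 0.4534 -0.1781  0.066 ] -88.43530047680088
[ 0.4582 -0.1773  0.006 ]
scene hole z.066 [ 0.4559 -0.1789  0.066 ]
the job is handed in; nothing more can be done
```

The 34 mm spacer (B) is standing upright in the nest's gap, fully down on the base, and I handed the job in. It took about 11.6 s of the 32 s allowed. No verdict is given, so this rests on my own checks.

**What I did:** I gripped B across its 45 mm sides and turned it about 15° to square it to the nest. I lowered it until the base took up force, at the height I expected. Then I released it and moved the gripper clear; it touches nothing now.

**Last checks:**
- **Position:** the top camera puts B's top hole at (0.4545, -0.177) and the gap middle at about (0.455, -0.177). The scene camera reads (0.456, -0.179). Both are within about 2 mm of the gap middle.
- **Angle:** the top-camera corners put B within about 1–2° of square to the nest, and it looks upright in the scene view.
- **Forces:** the highest reading I saw was about 6 N, at the end of the moves.

The housing is still against its stop. I did not touch spacers A and C or the green look-alike.

**Disagreement:** the cameras differed by about 2 mm in absolute position, which is within their stated calibration. I lined B up from differences within a single picture, so this hardly affects the placing.

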